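# Eject the sample cups from the carrier and rack them

## Robot

A 6-joint arm with a two-finger parallel gripper is mounted at the origin on a cart in front of the work surface, level with it; the furniture and walls round the work are solid. World frame = base frame: x ahead of the robot, y to its left, z up, the work surface at z = 0. Lengths are in mm, angles in rad, forces in N, time in s.
With the tool pointing down it reaches from about 350 to 975 mm from the base axis. Payload 7.1 kg.
Tool frame: the origin (TCP) lies midway between the tips of the shut fingers; the grasp point (between the pads) lies env.hold_point_z behind it (env.hold_point_z is the distance from the TCP to the grasp point, in mm); z points along the fingers, y is the line along which they close (so a half turn about z gives the same grasp; the last joint's range is limited). The gripper opens to 88 mm and grips with 3 to 60 N. Pads are 20 mm wide; open, the fingers measure 115 mm over their backs; the gripper's body (75 mm by 178 mm) begins 61 mm behind the grasp point.
Start: joints at [-1.272, 0.423, 1.63, -0, 1.089, -0.019], TCP at [195.316, -593.68, 222.675] pointing down, gripper open.
Joint ranges: [-3, 3], [-0.9, 2.11], [0.09, 2.58], [-1.31, 4.45], [0.11, 2.69], [-2.54, 2.54]. Speed limits (rad/s): [2.39, 2.39, 3.01, 3.14, 3.14, 3.14].

## Interface

Orientations are given as a unit quaternion [x, y, z, w].
In Python, from station import env gives the robot as it stands. Calls block until the motion is done:
- env.reach(position, orientation): joint-space move of the TCP to a pose.
- env.move_l(position, rot=None, rate=150, f_stop=None): straight line of the TCP; rot=None keeps the orientation; rate is the mean speed in mm/s. With f_stop (N) it stops when the force on the tool has changed by that much, and returns True; else False.
- env.move_joints(angles): joint-space move.
- env.set_gripper(opening): finger opening in mm; the grip force is fixed at half the most; returns when the fingers have stopped.
- env.hold(seconds).
- env.ik(position, orientation): joint angles nearest the present ones, or None.
- env.read_state(): the state.
- env.camera(name): name is "side" or "top" or "wrist"; returns the picture (420x560x3 uint8, blue, green, red); there is no depth.
- env.camera_params(name): a dict with "fx", "fy", "cx", "cy" (pixels), "dist" ([k1, k2, p1, p2, k3] as OpenCV has them; the pictures are not rectified), "pose" (4x4, takes a point from camera to world coordinates); the wrist camera has in their place "tool_from_camera" (4x4, takes a point from camera to tool coordinates, whose origin is the TCP and whose axes are the flange's). Camera axes: x right, y up, looking along -z (the intrinsics and any distortion apply to the point x, -y, -z); pixel columns grow to the right and rows downward; lengths in mm; the calibration is good to about 2 mm. A picture is of the moment at which its call begins: read the wrist's pose just before it. camera_params takes no time and is no camera call.
A pose or a line that the arm cannot do raises env.IKError and nothing moves.
- env.sign_off(): hands the job in; it is judged then, once.
Trained networks look in the newest picture that a camera, given by its name, has taken for a name from the list of things; names that differ only in an ending like _2 or _b are one class to them, and where a whole thing is asked for, a point or a joint stands for the part that bears it (a point fixed in the world has none). Each returns a list of dicts, best first, with "confidence" (0 to 1); they miss things now and then, are a little off and sometimes report something else, mostly with a low value. They report only what shows in the picture. A call takes as long as a camera call.
- env.boxes_of(camera, thing): "xy" ([column, row] in pixels, amid what is visible of it).
- env.trace(camera, thing): "mask" (420x560 bool, what is visible of it) and "xy" ([column, row] in pixels, amid what is visible of it).
- env.pinpoint(camera, thing): "xy" ([column, row] in pixels: a listed point, or the origin of a listed thing).
The state is a dict: "time_s": time; "qpos": joint angles; "dq": joint speeds; "tau": joint torques, N m; "tool_pos": TCP position; "orientation": TCP orientation; "force": force on the tool from outside, world axes, zero at the start; "wrist_torque": the same for the moment, N m; "width": finger opening in mm; "grip_force": force on a finger pad.
Only numpy, scipy, OpenCV 4.12 (cv2) and the standard library are available. Lean on these libraries where they do the work, as an engineer would, in place of code of your own. Each camera call takes 0.05 s, during which the arm holds its last target. There are 200 camera calls.

## Task

Unload the sample cups from the carrier in the ejector station: slide the carrier along its channel until a cup stands over the ejector pin, pull the black ejector knob up so that the pin pushes the cup up out of its well, lift the raised cup out and set it, rim up, in a free pocket of the grey rack, then push the ejector down again before you move the carrier on. When every cup hangs seated in the rack, leave the ejector fully down and the empty carrier pushed home under the clear hood, against the stop at that end; leave the other things on the worktop alone.

Things in the scene. Friction and masses are not known exactly. Their poses are not given: they have to be found in the camera images.
- station: fixed aluminium station, 427 mm long; origin on the worktop below the ejector pin. A channel runs along its y (about to the robot's left): ledges at z 45 mm, walls to x +-42.5, lips (inner edges x +-26, tops z 73 mm) overhang the carrier, which can only slide. A clear hood (z 79 to 82 mm) covers y +78 to +199. Stops at y +193 (home, under the hood) and -202 mm
- carrier: white plastic carrier, captive in the channel, slides (0.45 kg); 66 mm wide, 22 thick, y -122 to +98 mm; origin at its underside (station z 45 mm), axes along the station's. Four wells on its centre line, y -69, -23, +23, +69 mm: 44 mm recess 6 deep over a 35 mm through hole. A well is over the pin when it is within 5 mm of station y 0. Home: carrier at station y +95 mm
- carrier_post (a point): middle of the upright black round post (20 mm diameter, from 22 to 68 mm above the carrier's underside) on the carrier at its y = -107 mm; this point is 53 mm above the underside. Handle for sliding the carrier
- lifter_body (a joint): ejector travel, m: 0 down (pin clear under the carrier), 0.022 fully up (stop); slides vertically, about 5 N of friction, stays where it is left. Up pushes the cup above it up by about 18 mm, so that its flange stands clear above the carrier
- lift_knob (a point): middle of the black ejector knob (24 mm diameter, 30 mm tall, upright) at the far side of the station, station x = +95 mm, y = 0, z = 73 mm when down; rises with the ejector and carries the pin
- pin_top (a point): centre of the flat top of the steel ejector pin (18 mm diameter), station x = y = 0, z = 42 mm when down; rises with the ejector
- rack: loose grey rack, 128 x 128 mm plate 8 mm thick on four legs, plate top 40 mm above the worktop, 0.7 kg. Origin on the worktop below its middle; four pockets (35 mm holes right through)
- pocket_1 (a point): centre of the mouth of a rack pocket at the plate's top, rack x, y = -32, -32 mm; 35 mm hole
- pocket_2 (a point): centre of the mouth of a rack pocket at the plate's top, rack x, y = -32, 32 mm; 35 mm hole
- pocket_3 (a point): centre of the mouth of a rack pocket at the plate's top, rack x, y = 32, -32 mm; 35 mm hole
- pocket_4 (a point): centre of the mouth of a rack pocket at the plate's top, rack x, y = 32, 32 mm; 35 mm hole
- cup_1: flanged steel sample cup, 21.5 mm tall, 50 g: body tapers from 26 mm at the foot to 31 mm; 41 mm flange, 6 mm thick, at its open top. Origin: centre of its underside, z to the open end. Starts in a carrier well, flange flush (origin 0.5 mm above the carrier's underside, 3.5 mm above the lowered pin); seated in the rack its origin is 24.5 mm above the worktop. Two or three of four exist
- cup_2: flanged steel sample cup, 21.5 mm tall, 50 g: body tapers from 26 mm at the foot to 31 mm; 41 mm flange, 6 mm thick, at its open top. Origin: centre of its underside, z to the open end. Starts in a carrier well, flange flush (origin 0.5 mm above the carrier's underside, 3.5 mm above the lowered pin); seated in the rack its origin is 24.5 mm above the worktop. Two or three of four exist
- cup_3: flanged steel sample cup, 21.5 mm tall, 50 g: body tapers from 26 mm at the foot to 31 mm; 41 mm flange, 6 mm thick, at its open top. Origin: centre of its underside, z to the open end. Starts in a carrier well, flange flush (origin 0.5 mm above the carrier's underside, 3.5 mm above the lowered pin); seated in the rack its origin is 24.5 mm above the worktop. Two or three of four exist
- cup_4: flanged steel sample cup, 21.5 mm tall, 50 g: body tapers from 26 mm at the foot to 31 mm; 41 mm flange, 6 mm thick, at its open top. Origin: centre of its underside, z to the open end. Starts in a carrier well, flange flush (origin 0.5 mm above the carrier's underside, 3.5 mm above the lowered pin); seated in the rack its origin is 24.5 mm above the worktop. Two or three of four exist
- tape: roll of tape lying flat, 98 mm across, 25 mm high, bystander; origin centre of underside
- petri_dish_a: petri dish, 60 mm across, bystander; origin centre of underside
- petri_dish_b: petri dish, 60 mm across, bystander; origin centre of underside
- bulb: red rubber pipette bulb, 60 x 86 x 48 mm, bystander; origin below its middle

How it is judged (in metres and radians):
On the way:
1. a cup has been pushed up out of its well by the ejector pin, fingers off it (value of joint lifter_body above 0.015 m and ((z of cup_1 in the frame of carrier between 0.01 and 0.024 m and horizontal distance between cup_1 and pin_top below 0.012 m and contact force between the fingers and cup_1 below 0.2 N) or (z of cup_2 in the frame of carrier between 0.01 and 0.024 m and horizontal distance between cup_2 and pin_top below 0.012 m and contact force between the fingers and cup_2 below 0.2 N) or (z of cup_3 in the frame of carrier between 0.01 and 0.024 m and horizontal distance between cup_3 and pin_top below 0.012 m and contact force between the fingers and cup_3 below 0.2 N) or (z of cup_4 in the frame of carrier between 0.01 and 0.024 m and horizontal distance between cup_4 and pin_top below 0.012 m and contact force between the fingers and cup_4 below 0.2 N))), for 0.2 s.
At the end, for the whole second after the job is handed in: every cup that is there is at rest in a rack pocket, rim up (within 0.15 rad), within 5 mm of the pocket's centre and its flange on the plate (within 4 mm); ejector joint below 4 mm; carrier within 5 mm of its home stop; nothing held ((horizontal distance between cup_1 and pocket_1 below 0.005 m or horizontal distance between cup_1 and pocket_2 below 0.005 m or horizontal distance between cup_1 and pocket_3 below 0.005 m or horizontal distance between cup_1 and pocket_4 below 0.005 m) and z of cup_1 in the frame of rack between 0.0205 and 0.0285 m and angle between each of cup_1, cup_2, cup_3, cup_4's own z axis and vertical below 0.15 rad and linear speed of each of cup_1, cup_2, cup_3, cup_4 below 0.03 m/s and (horizontal distance between cup_2 and pocket_1 below 0.005 m or horizontal distance between cup_2 and pocket_2 below 0.005 m or horizontal distance between cup_2 and pocket_3 below 0.005 m or horizontal distance between cup_2 and pocket_4 below 0.005 m) and z of cup_2 in the frame of rack between 0.0205 and 0.0285 m and (horizontal distance between cup_3 and pocket_1 below 0.005 m or horizontal distance between cup_3 and pocket_2 below 0.005 m or horizontal distance between cup_3 and pocket_3 below 0.005 m or horizontal distance between cup_3 and pocket_4 below 0.005 m) and z of cup_3 in the frame of rack between 0.0205 and 0.0285 m and (horizontal distance between cup_4 and pocket_1 below 0.005 m or horizontal distance between cup_4 and pocket_2 below 0.005 m or horizontal distance between cup_4 and pocket_3 below 0.005 m or horizontal distance between cup_4 and pocket_4 below 0.005 m) and z of cup_4 in the frame of rack between 0.0205 and 0.0285 m and y of carrier in the frame of station above 0.09 m and value of joint lifter_body below 0.004 m and linear speed of each of carrier, rack below 0.02 m/s); the robot touches nothing.
It fails at once if the tape roll is shoved more than 4 cm (distance of tape from where it was at the start of the episode above 0.04 m).
It fails at once if the petri dish is shoved more than 4 cm (distance of petri_dish_a from where it was at the start of the episode above 0.04 m).
It fails at once if the petri dish is shoved more than 4 cm (distance of petri_dish_b from where it was at the start of the episode above 0.04 m).
It fails at once if the pipette bulb is shoved more than 4 cm (distance of bulb from where it was at the start of the episode above 0.04 m).
Of cup_1, cup_2, cup_3, cup_4 only 2 to 3 are there at a start; the rules pass over those that are not, and their reading is None.
At some moment in a run one of rack may be knocked a few centimetres aside while the robot is not near it.
It also fails if it takes over 210 s, if anything falls off the work surface, if the arm or the gripper's body presses on something with over 40 N, if the wrist force passes 120 N, or if a joint passes its speed limit or range.

## Working session

There is one attempt and no reset: what is moved stays moved. The work goes in short steps, each a Python script; the robot and the scene stay as the last script left them, time stands still between calls to the robot, and variables do not carry over. Pictures are saved under pics/ and viewed, at most 14 in all, crops included, and the job is handed in when it is done.

```bash
ls; mkdir -p pics; python3 - <<'E'
from station import env
import cv2
for c in ("side","top"):
    im=env.camera(c); cv2.imwrite(f"pics/{c}0.png",im)
    p=env.camera_params(c); print(c,p)
    for t in ["station","carrier","carrier_post","lift_knob","pin_top","rack","pocket_1","cup_1","tape","petri_dish_a","bulb"]:
        print(t,[(([round(float(v)) for v in d["xy"]]),round(d["confidence"],2)) for d in env.pinpoint(c,t)][:5])
print(env.camera_params("wrist"),env.hold_point_z,env.read_state())
E
```

```text
pics
station.py
side {'fx': 433.0986328507228, 'fy': 433.0986328507228, 'cx': 280.29355966476004, 'cy': 203.6150750331892, 'dist': array([-0.12799585,  0.        ,  0.        ,  0.        ,  0.        ]), 'pose': array([[ 9.76687287e-01,  1.32655576e-01, -1.68773341e-01,
         3.32296420e+02],
       [-2.14023762e-01,  6.62564922e-01, -7.17775420e-01,
        -9.42681128e+02],
       [ 1.66063838e-02,  7.37163634e-01,  6.75510182e-01,
         1.01254798e+03],
       [ 0.00000000e+00,  0.00000000e+00,  0.00000000e+00,
         1.00000000e+00]])}
station [([272, 255], 0.88), ([268, 249], 0.6)]
carrier [([275, 255], 0.55), ([279, 148], 0.18)]
carrier_post [([284, 270], 0.91)]
lift_knob [([302, 231], 0.61)]
pin_top [([280, 274], 0.71), ([269, 246], 0.69), ([293, 190], 0.63)]
rack [([245, 170], 0.83), ([346, 287], 0.59)]
pocket_1 [([246, 168], 0.96), ([229, 163], 0.95), ([229, 150], 0.74), ([251, 154], 0.59), ([282, 271], 0.16)]
cup_1 [([276, 262], 0.7), ([267, 241], 0.52), ([280, 272], 0.47)]
tape [([333, 331], 0.82)]
petri_dish_a [([345, 287], 0.75), ([291, 189], 0.74)]
bulb [([282,
[... 1682 characters left out ...]
ime_s': 1.2, 'qpos': array([-1.27198183e+00,  4.23071912e-01,  1.62994767e+00,  2.17612216e-05,
        1.08859988e+00, -1.89758674e-02]), 'dq': array([-0.00169075, -0.00083021,  0.00039906, -0.00025489,  0.00093196,
       -0.00153678]), 'tau': array([-2.21890436e-04, -5.44586205e+01, -2.74053472e+01,  6.46571559e-02,
        1.71262940e-02, -1.53330490e-05]), 'tool_pos': array([ 195.32468809, -593.65007872,  222.67384475]), 'orientation': array([ 9.87403497e-01,  1.58222422e-01,  7.67576792e-06, -1.46215264e-05]), 'force': array([-0.13635584,  0.09299561, -0.20378793]), 'wrist_torque': array([ 4.43796958e-02, -1.29204321e-02,  1.67379583e-05]), 'grip_force': 0.0, 'width': 87.9135901047931}
```

```bash
python3 -c "
import cv2
a=cv2.imread('pics/top0.png');cv2.imwrite('pics/t0.png',cv2.resize(a[130:280,100:470],None,fx=2.1,fy=2.1,interpolation=2))
a=cv2.imread('pics/side0.png');cv2.imwrite('pics/s0.png',cv2.resize(a[110:360,190:390],None,fx=2.4,fy=2.4,interpolation=2))"
```

```text
(no output)
```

View pics/t0.png

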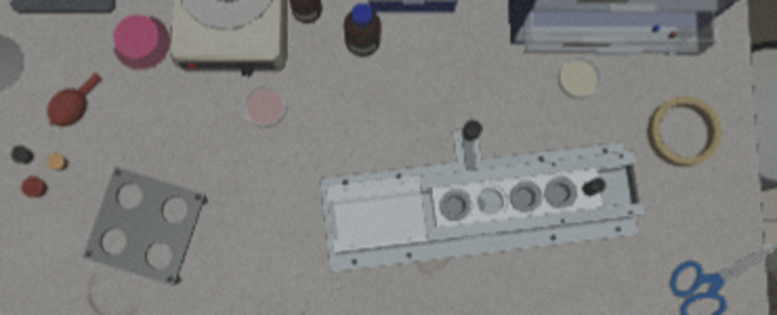

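View pics/s0.png

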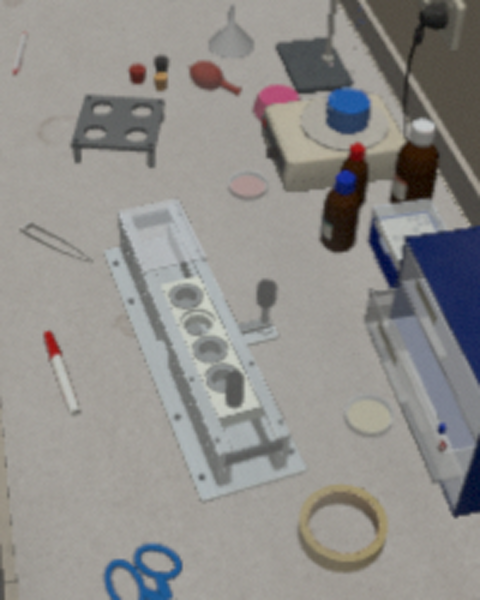

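The top view shows wells at about (317,228) filled, (333,225) empty, (350,223) filled and (367,221) filled. The post is at (383,219), the knob top at (325,191) and the rack centre at (170,238), and the hood is on the left (+y). The side view agrees: three cups, with the second well from the hood empty.

```bash
cat > h.py <<'E'
from station import env
import numpy as np, cv2
from scipy.spatial.transform import Rotation as R
from scipy.optimize import least_squares
def cam(name):
    "take picture; return (img, params with pose)"
    s=env.read_state(); im=env.camera(name); p=dict(env.camera_params(name))
    if name=="wrist":
        T=np.eye(4);T[:3,:3]=R.from_quat(s["orientation"]).as_matrix();T[:3,3]=s["tool_pos"]
        p["pose"]=T@p["tool_from_camera"]
    return im,p
def K(p): return np.array([[p["fx"],0,p["cx"]],[0,p["fy"],p["cy"]],[0,0,1]])
def proj(p,X):
    M=np.linalg.inv(p["pose"]); q=np.atleast_2d(X)@M[:3,:3].T+M[:3,3]
    q=q*[1,-1,-1]
    return cv2.projectPoints(q,np.zeros(3),np.zeros(3),K(p),p["dist"])[0][:,0]
def at_z(p,uv,z):
    n=cv2.undistortPoints(np.array([[uv]],float),K(p),p["dist"])[0,0]
    d=p["pose"][:3,:3]@[n[0],-n[1],-1]; o=p["pose"][:3,3]
    return o+d*(z-o[2])/d[2]
def tri(obs):
    "obs: [(p,uv)] -> point, rms mm-ish"
    A=np.zeros((3,3));b=np.zeros(3);L=[]
    for p,uv in obs:
        o=p["pose"][:3,3];d=at_z(p,uv,0)-o;d/=np.linalg.norm(d);P=np.eye(3)-np.outer(d,d);A+=P;b+=P@o;L.append((P,o))
    X=np.linalg.solve(A,b);return X,np.sqrt(np.mean([np.sum((P@(X-o))**2) for P,o in L]))
def down(yaw):
    "tool down, closing line (tool y) along world direction yaw (mod pi)"
    c=[R.from_euler("z",yaw+k*np.pi)*R.from_matrix(np.array([[0,1,0],[1,0,0],[0,0,-1]]).T) for k in (0,1)]
    return [x.as_quat() for x in c]
def best(pos,yaw):
    q0=env.read_state()["qpos"];o=[]
    for q in down(yaw):
        j=env.ik(pos,q)
        if j is not None:o.append((abs(j[5])+.3*np.abs(j-q0).max(),q))
    return min(o,key=lambda t:t[0])[1]
E
python3 - <<'E'
from h import *
p=env.camera_params("top")
for n,uv,z in [("cupA",(317,228),67),("cupC",(350,223),67),("cupD",(367,221),67),("post",(383,219),113),("knob",(325,191),88),("rack",(170,238),40)]:
    print(n,at_z(p,uv,z).round(1))
# orientation now: tool axes in world
print(R.from_quat(env.read_state()["orientation"]).as_matrix().round(2)); print([R.from_quat(q).as_matrix().round(2).tolist() for q in down(np.pi/2)])
E
```

```text
cupA [498.9 -59.9  67. ]
cupC [ 512.9 -150.8   67. ]
cupD [ 518.5 -197.8   67. ]
post [ 518.5 -229.2  113. ]
knob [598.  -80.7  88. ]
rack [472.4 348.8  40. ]
[[ 0.95  0.31  0.  ]
 [ 0.31 -0.95  0.  ]
 [ 0.   -0.   -1.  ]]
[[[-1.0, 0.0, 0.0], [0.0, 1.0, 0.0], [0.0, 0.0, -1.0]], [[1.0, -0.0, -0.0], [-0.0, -1.0, 0.0], [0.0, 0.0, -1.0]]]
```

```bash
python3 - <<'E'
from h import *
import pickle
q=down(np.pi/2)[1]
V=[]
for i,pos in enumerate([(540,-190,280),(600,-100,300),(540,-20,280),(480,300,300),(560,400,300)]):
    env.reach(pos,q); env.hold(.3)
    im,p=cam("wrist"); cv2.imwrite(f"pics/w{i}.png",im); d={}
    names=["carrier_post","lift_knob","pin_top","cup_1","station","carrier"] if i<3 else ["pocket_1","rack"]
    for t in names:
        d[t]=[(np.array(e["xy"]),e["confidence"]) for e in env.pinpoint("wrist",t)]
        print(i,t,[(e[0].round(1).tolist(),round(e[1],2)) for e in d[t]])
    V.append((p,d))
pickle.dump(V,open("V.pkl","wb"))
a=[cv2.imread(f"pics/w{i}.png") for i in (0,2,3,4)]
cv2.imwrite("pics/wm.png",cv2.resize(np.vstack([np.hstack(a[:2]),np.hstack(a[2:])]),(800,600)))
print(env.read_state()["time_s"])
E
```

```text
0 carrier_post [([323.5, 199.0], 0.6), ([287.2, 192.7], 0.56), ([206.3, 195.5], 0.19)]
0 lift_knob [([176.7, 125.1], 0.98), ([173.1, 203.2], 0.44)]
0 pin_top [([199.1, 198.8], 0.75)]
0 cup_1 [([173.5, 205.8], 0.8), ([287.6, 194.7], 0.72), ([247.7, 198.9], 0.65), ([205.8, 193.9], 0.44)]
0 station [([207.0, 193.8], 0.91), ([319.0, 198.5], 0.51), ([176.7, 125.9], 0.31)]
0 carrier [([229.5, 201.4], 0.88), ([320.4, 44.6], 0.16)]
1 carrier_post []
1 lift_knob [([262.4, 178.1], 0.64)]
1 pin_top [([275.8, 237.6], 0.87)]
1 cup_1 [([245.6, 244.1], 0.9), ([359.1, 234.6], 0.82), ([316.7, 235.4], 0.61)]
1 station [([274.5, 229.7], 0.83)]
1 carrier [([305.0, 236.7], 0.76)]
2 carrier_post [([478.6, 200.9], 0.89), ([467.0, 44.0], 0.26)]
2 lift_knob [([336.4, 125.9], 0.63)]
2 pin_top [([467.7, 44.8], 0.62), ([340.1, 204.2], 0.6)]
2 cup_1 [([389.4, 200.1], 0.9), ([312.6, 206.8], 0.87), ([428.0, 191.5], 0.7), ([336.0, 191.9], 0.53)]
2 station [([333.7, 194.9], 0.91)]
2 carrier [([369.1, 199.3], 0.57)]
3 pocket_1 [([207.5, 190.8], 0.91), ([215.7, 144.3], 0.91), ([267.7, 156.3], 0.76), ([254.0, 207.6], 0.69)]
3 rack [([243.2, 171.1], 0.55)]
4 pocket_1 [([346.2, 219.1], 0.98), ([283.9, 249.6], 0.8), ([331.3, 260.6], 0.74)]
4 rack [([311.8, 224.2], 0.77)]
8.8
```

View pics/wm.png

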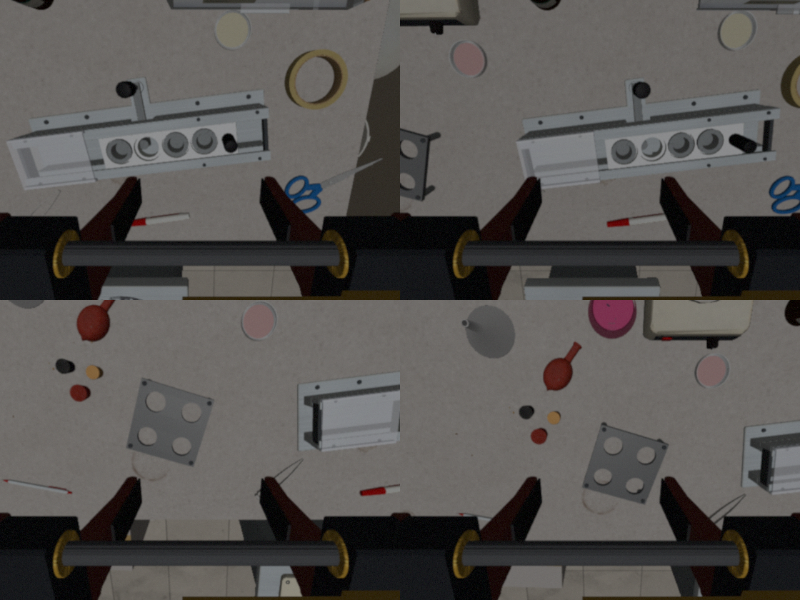

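View pics/w1.png

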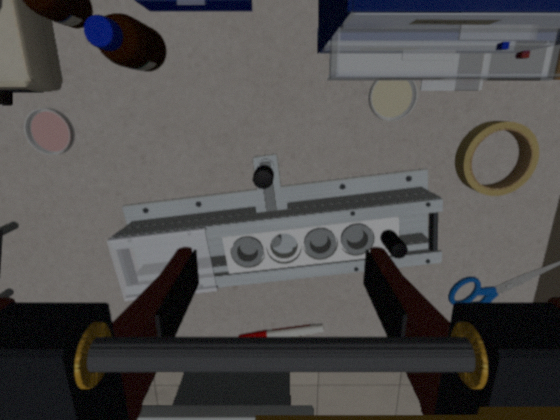

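Wrist views: the three cups, the knob and the post are clear, and the rack is free of everything. In w1, the cups are at (247,250), (320,242) and (358,238), the knob at (263,176) and the post at (394,243).

```bash
python3 - <<'E'
from h import *
import pickle
V=pickle.load(open("V.pkl","rb")); P=[v[0] for v in V]
obs={"knob":{0:(176.7,125.1),1:(262.4,178.1),2:(336.4,125.9)},"post":{0:(323.5,199),2:(478.6,200.9)},"pin":{0:(199.1,198.8),1:(275.8,237.6),2:(340.1,204.2)},
"A":{0:(173.5,205.8),1:(245.6,244.1),2:(312.6,206.8)},"C":{0:(247.7,198.9),1:(316.7,235.4),2:(389.4,200.1)},"D":{0:(287.6,194.7),1:(359.1,234.6),2:(428,191.5)}}
for n,o in obs.items():
    X,r=tri([(P[i],uv) for i,uv in o.items()]);print(n,X.round(1),round(r,1))
L={"knob":(95,0,73,0),"post":(0,-107,98,1),"pin":(0,0,42,0),"A":(0,69,45.5,1),"C":(0,-23,45.5,1),"D":(0,-69,45.5,1)}
def pt(t,n):
    x,y,z,c=L[n];y+=c*t[3];s,k=np.sin(t[2]),np.cos(t[2]);return [t[0]+k*x-s*y,t[1]+s*x+k*y,z]
f=lambda t:np.concatenate([(proj(P[i],pt(t,n))[0]-uv) for n,o in obs.items() for i,uv in o.items()])
s=least_squares(f,[504,-94,.14,-10],loss="soft_l1",x_scale=[1,1,.01,1]);print("station",s.x.round(3));
k=0
for n,o in obs.items():
    print(n,[s.fun[k+2*j:k+2*j+2].round(1).tolist() for j in range(len(o))]);k+=2*len(o)
# rack
pk={3:[(207.5,190.8),(215.7,144.3),(267.7,156.3),(254.0,207.6)],4:[None,None,(346.2,219.1),(331.3,260.6)]}
pk[4][0]=(283.9,249.6)
for j in (0,2,3):print(tri([(P[3],pk[3][j]),(P[4],pk[4][j])]))
for i in (3,4):print(i,[at_z(P[i],u,40).round(1).tolist() for u in pk[i] if u])
E
```

```text
knob [599.6 -79.   72.8] 1.0
post [ 521.7 -236.2   85.1] 0.7
pin [510.1 -92.   46.2] 3.1
A [502.5 -56.8  44.7] 2.6
C [ 512.8 -149.3   46.3] 2.6
D [ 519.  -198.9   47.9] 3.2
station [ 5.06224e+02 -9.13860e+01  1.27000e-01 -3.64600e+01]
knob [[-0.4, -0.2], [0.5, -1.7], [0.5, -0.3]]
post [[-0.9, 1.5], [4.8, 0.2]]
pin [[1.5, 3.5], [-1.4, 3.4], [-1.0, -1.3]]
A [[0.3, 0.6], [4.4, 0.8], [0.3, 0.2]]
C [[0.6, -1.8], [2.3, 1.2], [-0.8, -2.5]]
D [[-1.6, -2.3], [-5.2, -2.2], [-1.2, 1.4]]
(array([454.47420255, 394.97130626,  40.19566927]), np.float64(1.7152778862913862))
(array([501.08674261, 316.17921657,  51.80927393]), np.float64(0.6281980698084667))
(array([436.72658761, 333.13420645,  44.90866438]), np.float64(2.3220480183257712))
3 [[455.8, 393.9, 40.0], [514.6, 379.9, 40.0], [499.8, 316.2, 40.0], [433.2, 334.9, 40.0]]
4 [[452.9, 396.0, 40.0], [496.5, 314.2, 40.0], [436.5, 331.1, 40.0]]
```

```bash
cat >> h.py <<'E'
YAW=0.127
def q_st(): # closing along station y
    return down(YAW+np.pi/2)[1]
def st2w(x,y,z,o=None):
    o=ORG if o is None else o
    s,k=np.sin(YAW),np.cos(YAW);return np.array([o[0]+k*x-s*y,o[1]+s*x+k*y,z])
def w2st(X,o=None):
    o=ORG if o is None else o
    s,k=np.sin(YAW),np.cos(YAW);d=np.array(X[:2])-o[:2];return np.array([k*d[0]+s*d[1],-s*d[0]+k*d[1]])
ORG=np.array([506.2,-91.4])
def S(): 
    s=env.read_state();return f"t={s['time_s']:.1f} pos={s['tool_pos'].round(1)} st={w2st(s['tool_pos']).round(1)} w={s['width']:.1f} g={s['grip_force']:.0f} F={s['force'].round(1)}"
E
python3 - <<'E'
from h import *
q=q_st(); env.set_gripper(60)
for X,lo in ((st2w(95,0,0),62),(np.array([523,-235,0]),82)):
    env.reach([X[0],X[1],170],q); r=env.move_l([X[0],X[1],lo],rate=100,f_stop=8); print("hit",r,S())
    if r: break
    env.set_gripper(5); env.hold(.2); print(S()); 
    if lo==62:
        env.set_gripper(60); env.move_l([X[0],X[1],170],rate=150)
E
```

```text
hit False t=12.5 pos=[600.9 -79.5  62.6] st=[95.5 -0.2] w=60.0 g=0 F=[-0.1 -0.7 -0.1]
t=13.3 pos=[600.6 -80.4  62.1] st=[95.1 -1. ] w=23.4 g=30 F=[ 0.8 -5.4  0.7]
hit False t=16.7 pos=[ 523.5 -235.2   82.5] st=[  -1.1 -144.8] w=60.2 g=0 F=[-0.2  0.3  0.4]
t=17.6 pos=[ 522.9 -234.8   82.1] st=[  -1.6 -144.4] w=19.2 g=30 F=[-1.   3.3  3.4]
```

```bash
sed -i 's/^ORG=.*/ORG=np.array([506.3,-92.4])/' h.py; cat >> h.py <<'E'
def slide(c):
    "post gripped: take the carrier to station y c"
    z=env.read_state()["tool_pos"]; x=w2st(z)[0]
    X=st2w(x,c-107,82); r=env.move_l(X,rate=70,f_stop=40); env.hold(.3); print("slid",r,S())
E
python3 - <<'E'
from h import *
slide(-69)
env.set_gripper(60); print(S())
X=env.read_state()["tool_pos"]; env.move_l([X[0],X[1],170])
q=q_st(); X=st2w(95,0,170); env.reach(X,q); X[2]=63; env.move_l(X,rate=120,f_stop=8)
env.set_gripper(5); env.hold(.2); print(S())
X=env.read_state()["tool_pos"]; X[2]+=24; print(env.move_l(X,rate=40,f_stop=30)); env.hold(.2); print(S())
env.set_gripper(60); print(S()); X[2]=200; env.move_l(X); env.hold(.2)
# view
X=st2w(40,60,220); env.reach(X,down(np.pi/2)[1]); env.hold(.3)
im,p=cam("wrist"); cv2.imwrite("pics/e1.png",im); print(p["pose"].round(2).tolist())
for t in ("cup_1","lift_knob","pin_top"): print(t,[(np.round(e["xy"],1).tolist(),round(e["confidence"],2),at_z(p,e["xy"],{"cup_1":63,"lift_knob":95,"pin_top":64}[t])[:2].round(1)) for e in env.pinpoint("wrist",t)])
print(S())
E
```

```text
slid False t=18.5 pos=[ 527.2 -267.3   82.1] st=[  -1.4 -176.1] w=19.7 g=30 F=[ 0.5 -2.8  1.2]
t=19.3 pos=[ 527.  -267.2   82. ] st=[  -1.6 -176. ] w=60.0 g=0 F=[ 0.5 -0.3 -0.4]
t=22.8 pos=[600.6 -80.4  63.1] st=[95.1 -0.1] w=23.8 g=30 F=[-0.5 -0.6  2.4]
True
t=23.5 pos=[600.4 -80.4  85.2] st=[94.9 -0. ] w=23.3 g=30 F=[ 1.9 -0.6  3. ]
t=24.3 pos=[599.6 -80.4  84.1] st=[94.1  0.1] w=60.1 g=0 F=[ 0.1  0.2 -0.7]
[[-0.0, 0.95, 0.3, 622.2], [-1.0, -0.0, -0.0, -27.43], [0.0, -0.3, 0.95, 382.02], [0.0, 0.0, 0.0, 1.0]]
cup_1 [([476.5, 203.4], 0.83, array([ 527.6, -219.1])), ([346.5, 223.4], 0.78, array([507. , -92.9])), ([431.2, 207.5], 0.57, array([ 523.5, -175.2]))]
lift_knob []
pin_top [([344.2, 225.3], 0.69, array([505.3, -90.5]))]
t=26.3 pos=[538.5 -28.1 219.8] st=[40.1 59.7] w=59.9 g=0 F=[ 1.1  1.1 -0.5]
```

View pics/e1.png

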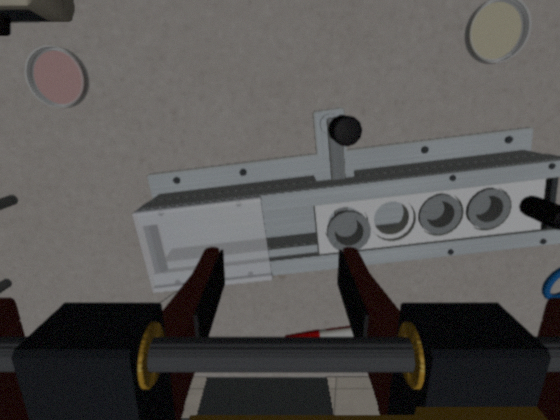

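The raised cup's rim is at about (348,229), over the pin; the other two cups sit flush at (440,213) and (489,208), and the knob is raised at (345,130). The pixel positions give a cup position within 1 mm of the station origin. I'll pick it next.

```bash
cat >> h.py <<'E'
def pick():
    q=best(st2w(0,0,150),YAW); env.reach(st2w(0,0,150),q)
    r=env.move_l(st2w(0,0,77),rate=100,f_stop=6); print("touch",r,S())
    if r: raise SystemExit
    env.set_gripper(30); env.hold(.2); print("grip",S())
    env.move_l(st2w(0,0,95),rate=40); env.move_l(st2w(0,0,170),rate=150); print("up",S())
def holes(im,p,debug=None):
    "rack hole centroids (world, at z 36) by segmenting the grey plate"
    m=max(env.trace("wrist","rack"),key=lambda e:e["confidence"])["mask"].astype(np.uint8)
    hull=cv2.convexHull(np.vstack([c.reshape(-1,2) for c in cv2.findContours(m,0,2)[0] if cv2.contourArea(c)>200]))
    H=cv2.fillConvexPoly(np.zeros_like(m),hull,1); H=cv2.erode(H,np.ones((7,7)))
    g=cv2.GaussianBlur(cv2.cvtColor(im,6),(3,3),0)
    t=cv2.threshold(g[H>0].reshape(-1,1),0,255,cv2.THRESH_OTSU)[0]
    b=((g>t)&(H>0)).astype(np.uint8)
    n,_,st,ce=cv2.connectedComponentsWithStats(b)
    out=[(ce[i],st[i,4],st[i,2:4].tolist()) for i in range(1,n) if st[i,4]>250]
    if debug: 
        d=im.copy(); d[b>0]=(0,0,255); cv2.polylines(d,[hull],True,(0,255,0)); cv2.imwrite(debug,d)
    return [(c.round(1).tolist(),int(a),wh,at_z(p,c,36)[:2].round(1).tolist()) for c,a,wh in out]
E
python3 - <<'E'
from h import *
env.set_gripper(60)
pick()
q=down(np.pi/2)[1]
for i,pos in enumerate([(500,340,230),(560,390,230)]):
    env.reach(pos,q); env.hold(.3); im,p=cam("wrist")
    cv2.imwrite(f"pics/r{i}.png",im)
    print(p["pose"][:3,3].round(1));[print(h) for h in holes(im,p,f"pics/rd{i}.png")]
    print([(np.round(e["xy"],1).tolist(),round(e["confidence"],2),at_z(p,e["xy"],40)[:2].round(1)) for e in env.pinpoint("wrist","pocket_1")])
print(S())
a=[cv2.imread(f"pics/rd{i}.png") for i in (0,1)];cv2.imwrite("pics/rdm.png",cv2.resize(np.vstack(a),(400,600)))
E
```

```text
touch False t=29.0 pos=[506.7 -92.5  77.3] st=[ 0.4 -0.1] w=59.7 g=0 F=[-0.2  0.3  0.2]
grip t=29.7 pos=[506.6 -92.5  77.2] st=[ 0.3 -0.1] w=39.5 g=30 F=[ 0.  -0.2  2.8]
up t=30.9 pos=[505.8 -92.3 169.5] st=[-0.5  0.2] w=39.6 g=30 F=[-0.1 -0.2 -0.9]
[583.4 340.6 392.5]
([246.2, 167.0], 792, [32, 31], [518.2, 377.1])
([302.9, 184.4], 732, [32, 30], [499.3, 316.8])
([230.9, 221.8], 599, [29, 26], [456.8, 396.0])
[([303.6, 187.3], 0.95, array([497.1, 316.2])), ([284.3, 241.9], 0.83, array([434.3, 336.6])), ([230.4, 221.8], 0.81, array([458.2, 395.9])), ([268.8, 195.6], 0.65, array([488. , 353.4])), ([244.4, 168.8], 0.64, array([517. , 378.6]))]
[642.7 390.5 392.7]
([315.8, 235.6], 7095, [118, 119], [499.5, 350.9])
[([345.6, 237.3], 0.85, array([499., 318.])), ([330.7, 286.1], 0.83, array([437.6, 332. ])), ([279.3, 254.2], 0.65, array([478.4, 392. ])), ([289.7, 225.0], 0.57, array([513.6, 380.5]))]
t=34.4 pos=[559.8 389.8 230.3] st=[114.1 471.5] w=39.5 g=30 F=[-0.2  0.1 -1.1]
```

View pics/rdm.png

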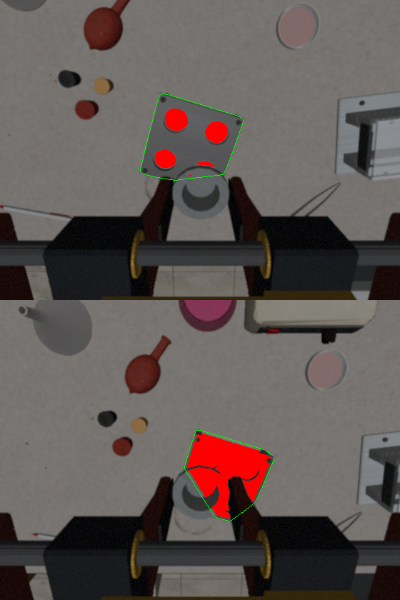

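The segmented holes in the first view look right; in the second the held cup covers the rack, so I'll re-measure from further back with the cup out of the way.

```bash
cat >> h.py <<'E'
def rack_pose(views=((440,300,230),(440,400,230)),dbg="q"):
    q=down(np.pi/2)[1]; P=[]; U=[]
    for i,pos in enumerate(views):
        env.reach(pos,q); env.hold(.3); im,p=cam("wrist")
        h=[x for x in holes(im,p,f"pics/rk{dbg}{i}.png") if 18<x[2][0]<50 and 18<x[2][1]<50]
        for x in h: P.append(p);U.append(x[0])
        print([(x[3],x[1]) for x in h])
    C=np.array([[-32,-32],[-32,32],[32,-32],[32,32]],float)
    def model(t):
        c,s=np.cos(t[2]),np.sin(t[2]); return np.c_[C@np.array([[c,s],[-s,c]])+t[:2],np.full(4,t[3])]
    def f(t):
        M=model(t); r=[]
        for p,u in zip(P,U):
            d=proj(p,M)-u; r.append(d[np.argmin((d**2).sum(1))])
        return np.concatenate(r)
    W=np.array([at_z(p,u,36)[:2] for p,u in zip(P,U)])
    s=min((least_squares(f,[*(W.max(0)+W.min(0))/2,a,36],x_scale=[1,1,.01,1],loss="soft_l1") for a in (-.3,.0,.3,-.6,.6)),key=lambda s:s.cost)
    m=model(s.x); print("rack",s.x.round(2),"res px",np.abs(s.fun).max().round(2),"n",len(U)); print(m.round(1).tolist())
    return s.x,m
E
python3 - <<'E'
from h import *
x,m=rack_pose(dbg="a"); np.save("rack.npy",m); print(S())
E
```

```text
Traceback (most recent call last):
  File "h.py", line 76, in rack_pose
    h=[x for x in holes(im,p,f"pics/rk{dbg}{i}.png") if 18<x[2][0]<50 and 18<x[2][1]<50]
                  ~~~~~^^^^^^^^^^^^^^^^^^^^^^^^^^^^^
  File "h.py", line 61, in holes
    m=max(env.trace("wrist","rack"),key=lambda e:e["confidence"])["mask"].astype(np.uint8)
      ~~~^^^^^^^^^^^^^^^^^^^^^^^^^^^^^^^^^^^^^^^^^^^^^^^^^^^^^^^^
ValueError: max() iterable argument is empty
```

```bash
sed -i 's/    m=max(env.trace("wrist","rack")/    L=env.trace("wrist","rack")\n    if not L: return []\n    m=max(L/' h.py; sed -i 's/((440,300,230),(440,400,230))/((440,310,230),(450,400,230),(470,360,250))/' h.py
python3 - <<'E'
from h import *
x,m=rack_pose(dbg="b"); np.save("rack.npy",m); print(S())
a=[cv2.imread(f"pics/rkb{i}.png") for i in range(3)];cv2.imwrite("pics/rkm.png",cv2.resize(np.hstack([z for z in a if z is not None]),(800,200)))
E
```

```text
[([517.2, 376.6], 896), ([499.7, 316.1], 900), ([456.3, 395.7], 721), ([438.2, 334.8], 711)]
[([517.9, 378.9], 930), ([498.7, 317.3], 800), ([457.0, 396.5], 749), ([437.8, 335.7], 659)]
[([518.3, 377.1], 802), ([499.1, 317.3], 720), ([456.9, 395.9], 618), ([438.0, 335.4], 587)]
rack [ 4.7738e+02  3.5640e+02 -3.0000e-01  3.2620e+01] res px 0.97 n 12
[[437.4, 335.1, 32.6], [456.1, 396.3, 32.6], [498.6, 316.4, 32.6], [517.3, 377.7, 32.6]]
t=37.6 pos=[469.6 360.4 249.6] st=[ 20.9 453.8] w=39.9 g=30 F=[-0.3  0.  -0.8]
```

View pics/rkm.png

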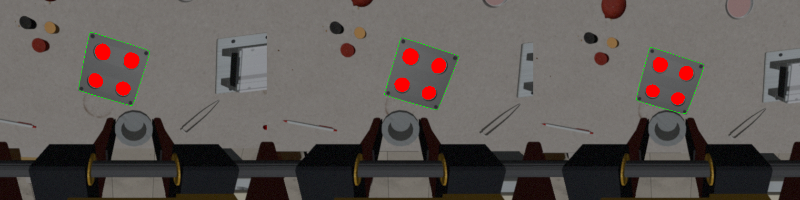

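All four pockets are found with residuals under 1 px, the 64 mm spacing and plate height fit. Next I'll check how the cup sits in the hand by overlaying its expected rim.

```bash
python3 - <<'E'
from h import *
im=cv2.imread("pics/rkb2.png"); p=dict(env.camera_params("wrist")); p["pose"]=p["tool_from_camera"]
a=np.linspace(0,2*np.pi,90)
d=cv2.resize(im[200:320,200:360],None,fx=5,fy=5,interpolation=2)
u=(proj(p,np.c_[20.5*np.cos(a),20.5*np.sin(a),np.full(90,-8.)])-[200,200])*5+2
cv2.polylines(d,[u.astype(int)],True,(0,255,0),1); cv2.imwrite("pics/cup.png",d)
E
```

```text
(no output)
```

View pics/cup.png

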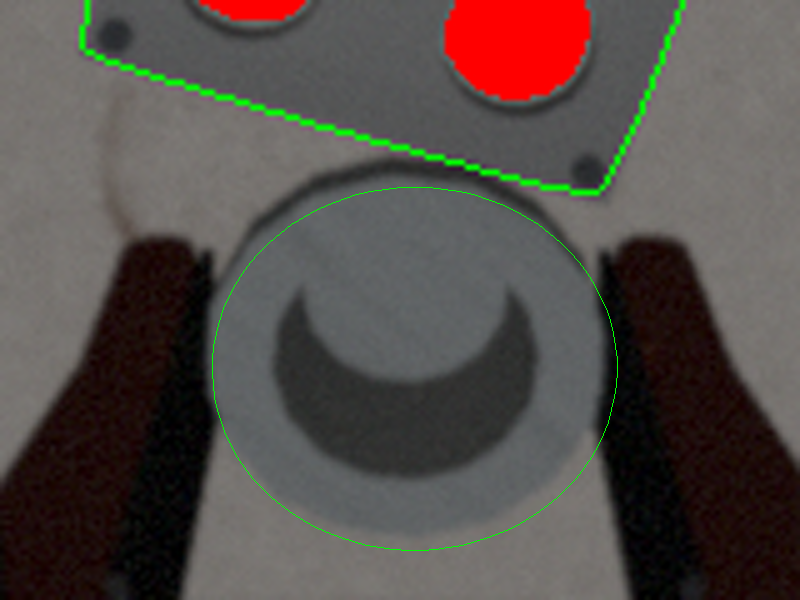

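Offset of the cup in the hand is only about 1.3 mm (tool x) and 0.9 mm (tool y). Placing it.

```bash
cat >> h.py <<'E'
def place(P,off=(1.0,.6)):
    q=down(np.pi/2)[1]; x,y=P[0]-off[0],P[1]-off[1]
    env.reach([x,y,110],q); r=env.move_l([x,y,41.5],rate=50,f_stop=6); print("place hit",r,S())
    if env.read_state()["tool_pos"][2]>47: raise SystemExit
    env.set_gripper(50); env.hold(.2); env.move_l([x,y,75],rate=80); env.move_l([x,y,170],rate=200); print(S())
def knob(up):
    q=q_st(); z=63 if up else 85; X=st2w(95,0,170); env.set_gripper(60); env.reach(X,q); X[2]=z; print("hit",env.move_l(X,rate=120,f_stop=8))
    env.set_gripper(5); env.hold(.1); X=env.read_state()["tool_pos"]; X[2]+=24 if up else -25
    print("stop",env.move_l(X,rate=40,f_stop=30)); env.hold(.1); print("knob",S())
    env.set_gripper(60); X=env.read_state()["tool_pos"]; X[2]=170; env.move_l(X,rate=200)
def carrier(now,c):
    q=q_st(); X=st2w(-1.5,now-107,170); env.set_gripper(60); env.reach(X,q); X[2]=82; print("hit",env.move_l(X,rate=120,f_stop=8))
    env.set_gripper(5); env.hold(.1); print("post",S()); slide(c)
    env.set_gripper(60); X=env.read_state()["tool_pos"]; X[2]=170; env.move_l(X,rate=200)
E
python3 - <<'E'
from h import *
m=np.load("rack.npy"); place(m[3])
env.reach((440,360,230),down(np.pi/2)[1]); env.hold(.3); im,p=cam("wrist"); cv2.imwrite("pics/p1.png",im)
a=np.linspace(0,2*np.pi,90)
d=cv2.resize(im[80:280,170:370],None,fx=3,fy=3)
for P in m:
    u=(proj(p,np.c_[P[0]+17.5*np.cos(a),P[1]+17.5*np.sin(a),np.full(90,40.)])-[170,80])*3; cv2.polylines(d,[u.astype(int)],True,(0,255,0),1)
cv2.imwrite("pics/p1c.png",d)
E
```

```text
place hit False t=39.8 pos=[516.6 377.2  41.9] st=[ 69.7 464.5] w=39.5 g=30 F=[-0.1 -0.2 -1. ]
t=41.6 pos=[515.7 376.6 169. ] st=[ 68.8 464.1] w=49.9 g=0 F=[-0.5 -0.2 -0.3]
```

View pics/p1c.png

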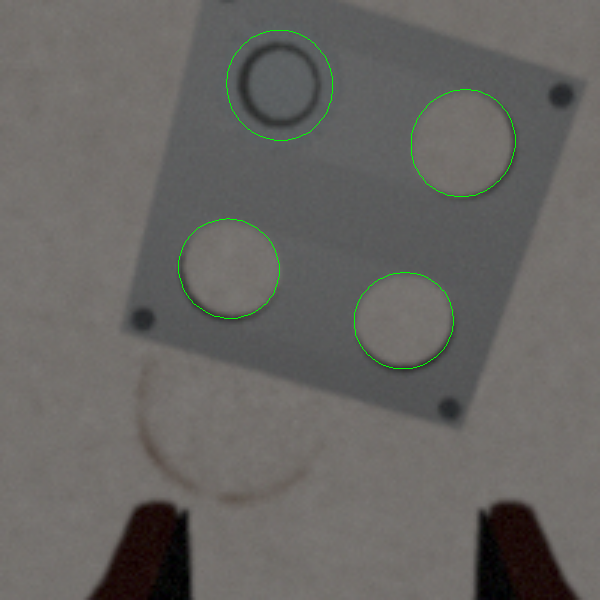

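The first cup is seated, centred in its pocket at (280,84) in the crop; the other three circles coincide with the holes. Next: ejector down, carrier on, eject and pick cup two.

```bash
python3 - <<'E'
from h import *
knob(False); carrier(-69,23); knob(True)
env.reach(st2w(40,60,220),down(np.pi/2)[1]); env.hold(.3); im,p=cam("wrist"); cv2.imwrite("pics/e2.png",im)
print([(np.round(e["xy"],1).tolist(),round(e["confidence"],2),w2st(at_z(p,e["xy"],63.5)).round(1)) for e in env.pinpoint("wrist","cup_1")])
print(S())
E
```

```text
hit False
stop True
knob t=46.9 pos=[601.3 -80.3  62.6] st=[95.7 -0.1] w=23.4 g=30 F=[-1.1  0.1  6.4]
hit False
post t=51.0 pos=[ 527.1 -267.2   82.1] st=[  -1.5 -176.1] w=19.6 g=30 F=[-0.4 -0.8  1.5]
slid False t=52.8 pos=[ 515.5 -175.7   82.1] st=[ -1.4 -83.8] w=19.1 g=30 F=[0.1 2.8 5.5]
hit False
stop True
knob t=57.4 pos=[600.4 -80.4  85.4] st=[94.8 -0.1] w=23.6 g=30 F=[2.8 0.  2.6]
[([346.3, 222.7], 0.93, array([ 1.2, -0.2])), ([389.3, 213.5], 0.83, array([  5.4, -42.8]))]
t=59.6 pos=[538.4 -28.2 219.3] st=[40.  59.6] w=59.8 g=0 F=[-0.3 -0.6 -0.2]
```

```bash
python3 - <<'E'
from h import *
env.set_gripper(60); pick(); o=np.load("rack.npy")
x,m=rack_pose(dbg="c"); print("moved",(m-o).round(1).tolist()); np.save("rack2.npy",m); print(S())
E
```

```text
touch False t=62.3 pos=[506.7 -92.4  77.4] st=[ 0.4 -0.1] w=59.9 g=0 F=[-0.6 -0.1  0.3]
grip t=63.0 pos=[506.6 -92.5  77.2] st=[ 0.3 -0.1] w=39.4 g=30 F=[ 0.4 -0.3  2.4]
up t=64.2 pos=[505.8 -92.3 169.5] st=[-0.4  0.1] w=39.8 g=30 F=[ 0.4  0.  -0.8]
[([510.3, 283.2], 905), ([467.7, 361.1], 776), ([449.5, 300.7], 738)]
[([509.9, 282.8], 797), ([467.9, 362.6], 784), ([449.0, 301.0], 678)]
[([510.2, 283.1], 718), ([468.0, 362.0], 667), ([449.2, 300.9], 598)]
rack [ 4.886e+02  3.221e+02 -2.900e-01  3.334e+01] res px 0.76 n 9
[[448.7, 300.7, 33.3], [467.2, 362.0, 33.3], [510.0, 282.2, 33.3], [528.5, 343.5, 33.3]]
moved [[11.3, -34.5, 0.7], [11.0, -34.4, 0.7], [11.4, -34.2, 0.7], [11.1, -34.1, 0.7]]
t=68.3 pos=[469.6 360.4 249.6] st=[ 20.9 453.8] w=39.9 g=30 F=[-0.8 -0.1 -1.2]
```

The rack was knocked by about (+11, -34) mm, so I'm using the new pose.

```bash
python3 - <<'E'
from h import *
m=np.load("rack2.npy"); place(m[2])
env.reach((440,330,230),down(np.pi/2)[1]); env.hold(.3); im,p=cam("wrist")
a=np.linspace(0,2*np.pi,90)
d=cv2.resize(im[70:270,170:370],None,fx=3,fy=3)
for P in m:
    u=(proj(p,np.c_[P[0]+17.5*np.cos(a),P[1]+17.5*np.sin(a),np.full(90,40.)])-[170,70])*3; cv2.polylines(d,[u.astype(int)],True,(0,255,0),1)
cv2.imwrite("pics/p2c.png",d)
E
```

```text
place hit False t=70.5 pos=[509.2 281.8  41.8] st=[ 50.3 370.8] w=39.7 g=30 F=[ 0.3  0.5 -0.3]
t=72.3 pos=[508.4 281.3 169.1] st=[ 49.4 370.5] w=49.9 g=0 F=[-1.2 -0.1 -0.3]
```

View pics/p2c.png

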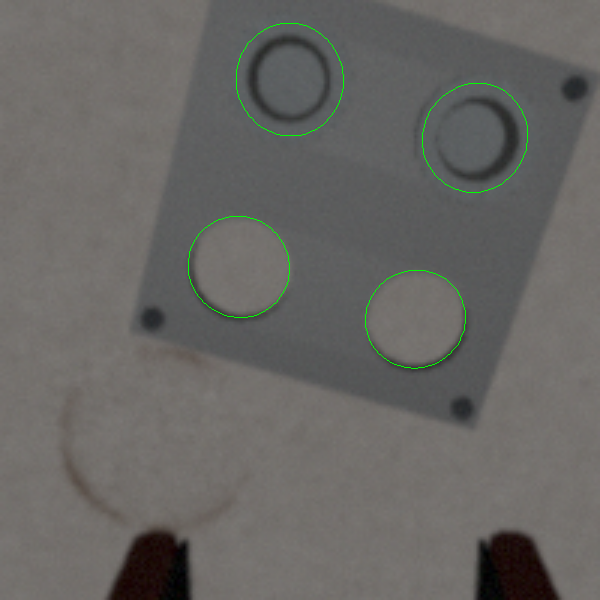

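Cup one is still seated after the knock at (290,79), and cup two sits centred at (476,139); its uneven wall shading matches the oblique view. Third cup now.

```bash
python3 - <<'E'
from h import *
knob(False); carrier(23,69); knob(True)
env.reach(st2w(40,60,220),down(np.pi/2)[1]); env.hold(.3); im,p=cam("wrist"); cv2.imwrite("pics/e3.png",im)
L=[w2st(at_z(p,e["xy"],63.5)).round(1) for e in env.pinpoint("wrist","cup_1")]; print(L)
if not (L and min(np.linalg.norm(l) for l in L)<5): raise SystemExit("no cup?")
env.set_gripper(60); pick(); o=np.load("rack2.npy")
x,m=rack_pose(dbg="d",views=((440,280,230),(450,370,230),(470,330,250))); print("moved",(m-o).round(1).tolist()); np.save("rack3.npy",m); print(S())
E
```

```text
hit False
stop True
knob t=77.5 pos=[601.3 -80.4  62.5] st=[95.7 -0.1] w=23.3 g=30 F=[-0.9  0.1  6.7]
hit False
post t=81.4 pos=[ 515.5 -175.9   82.1] st=[ -1.5 -84. ] w=19.7 g=30 F=[-1.5 -0.3  2.1]
slid False t=82.5 pos=[ 509.5 -129.6   82.1] st=[ -1.6 -37.3] w=19.7 g=30 F=[-0.9  5.   5.6]
hit False
stop True
knob t=87.1 pos=[600.4 -80.5  85.4] st=[94.8 -0.1] w=23.7 g=30 F=[1.3 0.8 2.9]
[array([-1.9, -2.7])]
touch False t=92.0 pos=[506.7 -92.5  77.4] st=[ 0.4 -0.1] w=59.8 g=0 F=[-0.7 -1.  -0.9]
grip t=92.6 pos=[506.6 -92.5  77.2] st=[ 0.3 -0.1] w=39.8 g=30 F=[-0.   0.4  3.2]
up t=93.9 pos=[505.8 -92.3 169.5] st=[-0.5  0.2] w=39.8 g=30 F=[-0.3 -0.5 -1.2]
[([510.7, 282.5], 366)]
[([529.3, 344.6], 379)]
[([529.8, 343.8], 316)]
rack [ 4.8921e+02  3.2270e+02 -3.0000e-01  2.6120e+01] res px 0.18 n 3
[[449.2, 301.5, 26.1], [468.0, 362.7, 26.1], [510.4, 282.7, 26.1], [529.2, 343.9, 26.1]]
moved [[0.5, 0.8, -7.2], [0.8, 0.7, -7.2], [0.4, 0.5, -7.2], [0.7, 0.4, -7.2]]
t=98.0 pos=[469.6 330.4 249.6] st=[ 17.2 424. ] w=39.6 g=30 F=[-0.2 -0.2 -0.8]
```

Only the seated cups were segmented this time, but they agree with the previous rack pose within 1 mm. I'll check the overlay with the held cup.

```bash
python3 - <<'E'
from h import *
im,p=cam("wrist"); m=np.load("rack2.npy"); a=np.linspace(0,2*np.pi,90)
d=cv2.resize(im[120:320,180:380],None,fx=3,fy=3)
for P in m:
    u=(proj(p,np.c_[P[0]+17.5*np.cos(a),P[1]+17.5*np.sin(a),np.full(90,40.)])-[180,120])*3; cv2.polylines(d,[u.astype(int)],True,(0,255,0),1)
p["pose"]=p["tool_from_camera"]
u=(proj(p,np.c_[20.5*np.cos(a)+1,20.5*np.sin(a)-.6,np.full(90,-8.)])-[180,120])*3; cv2.polylines(d,[u.astype(int)],True,(0,0,255),1)
cv2.imwrite("pics/p3c.png",d)
E
```

```text
(no output)
```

View pics/p3c.png

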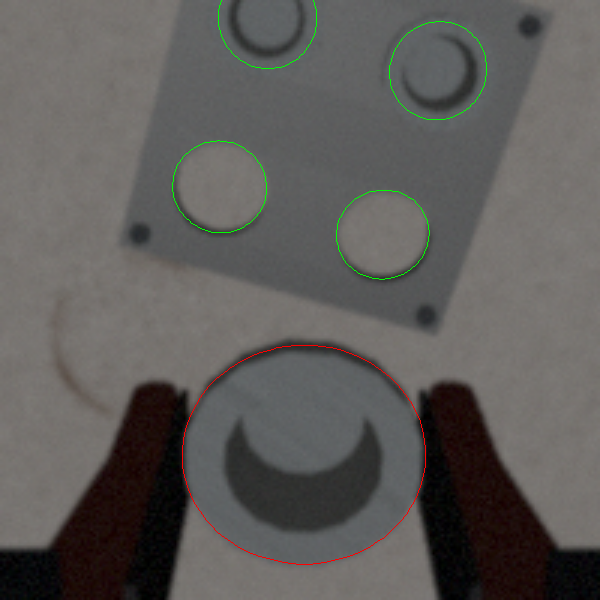

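Pocket circles and the held cup's rim all coincide with the overlay. Place it, lower the ejector and push the carrier home.

```bash
python3 - <<'E'
from h import *
m=np.load("rack2.npy"); place(m[1])
knob(False); carrier(69,95.5)
env.reach((490,330,230),down(np.pi/2)[1]); env.hold(.3); im,p=cam("wrist")
print([(w2st.__name__ and at_z(p,e["xy"],24.5)[:2].round(1),round(e["confidence"],2)) for e in env.pinpoint("wrist","cup_1")],m.round(1).tolist())
a=np.linspace(0,2*np.pi,90)
d=cv2.resize(im[120:320,180:380],None,fx=2,fy=2)
for P in m:
    u=(proj(p,np.c_[P[0]+20.5*np.cos(a),P[1]+20.5*np.sin(a),np.full(90,46.)])-[180,120])*2; cv2.polylines(d,[u.astype(int)],True,(0,255,0),1)
env.reach(st2w(40,60,230),down(np.pi/2)[1]); env.hold(.3); im,p=cam("wrist")
d2=im[70:470//1,100:500][:350]; cv2.imwrite("pics/fin.png",np.hstack([d[:350],cv2.resize(d2,(400,350))])); print(S())
E
```

```text
place hit False t=100.1 pos=[466.4 361.5  41.9] st=[ 17.9 455.3] w=39.9 g=30 F=[ 1.3  0.7 -0. ]
t=101.9 pos=[465.6 361.  169.2] st=[ 17.1 454.9] w=49.9 g=0 F=[ 0.1 -0.5 -0.4]
hit False
stop True
knob t=106.3 pos=[601.3 -80.4  62.5] st=[95.7 -0.1] w=23.5 g=30 F=[-1.1 -0.1  7.3]
hit False
post t=110.2 pos=[ 509.6 -130.3   82.1] st=[ -1.5 -38. ] w=19.4 g=30 F=[-0.1  0.9  1.3]
slid False t=111.0 pos=[ 506.8 -104.1   82.2] st=[ -1.  -11.6] w=19.7 g=30 F=[ 0.7 -7.5  0. ]
[(array([466.1, 360.3]), 0.82), (array([513.6, 281.9]), 0.68), (array([529.7, 341.4]), 0.57), (array([438.8, 299.5]), 0.28)] [[448.7, 300.7, 33.3], [467.2, 362.0, 33.3], [510.0, 282.2, 33.3], [528.5, 343.5, 33.3]]
t=116.1 pos=[538.4 -27.3 230. ] st=[40.1 60.5] w=60.2 g=0 F=[-0.   0.  -0.6]
```

View pics/fin.png

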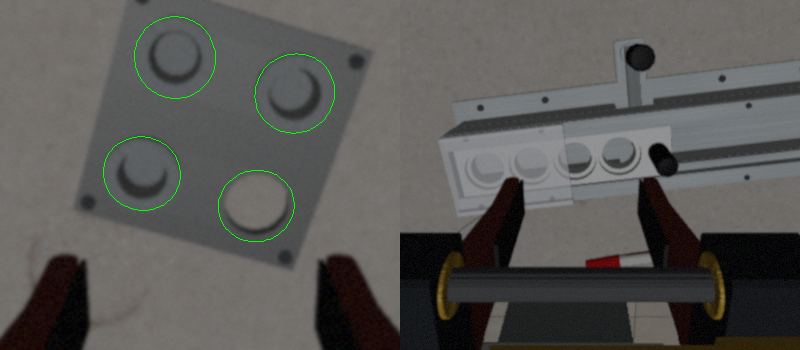

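Left: three cups are seated in pockets at (175,57), (294,92) and (142,173). Right: all wells are empty, the carrier is under the hood against its stop (post at -11.6, reaction 7.5 N), and the knob is down.

```bash
python3 -c "
from station import env
print(env.sign_off())"
```

```text
the job is handed in; nothing more can be done
None
```

I handed the job in at about 116 s: all three cups are seated rim up in the rack, the ejector is down, and the empty carrier is home against its stop; the hand-in returned no verdict.

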